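# Tip the drained punnet onto its base and push it up to the batten

## Task

The black seedling punnet has been stood on its end to drain, its open side to your right as seen from the robot. Push it over so that it lands on its base with the open cells facing up, then push it along the bench, away from you, until one long side is flush against the wooden batten, wholly between the batten's ends. Only push it, never lift or carry it, and leave the mallet, the glazed pot and the widger where they are.

Things in the scene. Friction and masses are not known exactly. Their poses are not given: they have to be found in the camera images.
- punnet: Loose black six-cell seedling punnet, a rigid open box about 90 g: 90 mm wide (own x), 140 long (own y), 55 deep (own z), dividers as high as the rim. Origin at the centre of the base's outer face; own z points out of the open mouth. At the start it stands on an end, 140 mm tall, mouth roughly to the right (-y), base to the left; pushed near the top on the mouth side it falls onto its base.
- batten: Fixed straight wooden batten on the bench beyond the punnet, 30 mm thick (own x), 500 long (own y), 30 high. Origin at the centre of its underside; own +x points away from the robot, so the face towards the robot is at own x = -15 mm. Position and yaw (up to 0.25 rad) vary.
- mallet: Loose wooden mallet lying on the bench (bystander): head 75 x 120 x 60 mm high, handle 22 mm thick and 160 mm long pointing along its own +x from the head. Origin under the centre of the head. Lies to the right or the left of the work.
- pot: Loose green glazed pot standing upright (bystander), 110 mm across the rim, 95 mm high, open at the top. Origin at the centre of its underside. Stands to the left or the right of the work, on the other side from the mallet.
- widger: Loose flat stainless steel widger (bystander), 215 mm long along its own y, 20 mm wide, 4 mm thick, lying on the bench beyond the batten. Origin under the middle of the blade.

How it is judged (in metres and radians):
On the way, in this order (a step that is already met when the one before it is completed fails the run):
1. the punnet lies on its base, mouth up (angle between punnet's own z axis and vertical below 0.1 rad and height (world z) of punnet below 0.01 m), for 0.2 s.
2. the punnet has been pushed up to the batten, one long side flush against it (angle between punnet's own z axis and vertical below 0.1 rad and x of punnet in the frame of batten between -0.066 and -0.05 m and angle between the y axis of punnet and the y axis of batten, either way round below 0.07 rad), for 0.2 s.
At the end, for the whole second after the job is handed in: The punnet rests on its base, mouth up (0.06 rad), at rest, on the robot's side of the batten, a long side against it: gap under 6 mm, parallel within 0.07 rad, wholly between the batten's ends; mallet, pot and widger within 15 mm of where they lay (angle between punnet's own z axis and vertical below 0.06 rad and height (world z) of punnet below 0.008 m and x of punnet in the frame of batten between -0.066 and -0.05 m and y of punnet in the frame of batten between -0.18 and 0.18 m and angle between the y axis of punnet and the y axis of batten, either way round below 0.07 rad and linear speed of punnet below 0.01 m/s and distance of each of mallet, pot, widger from where it was at the start of the episode below 0.015 m); the robot touches nothing.
It fails at once if the punnet is lifted or carried (height (world z) of punnet above 0.098 m or (angle between punnet's own z axis and vertical below 0.8 rad and height (world z) of punnet above 0.07 m) or (angle between punnet's own z axis and vertical below 0.3 rad and height (world z) of punnet above 0.038 m)).
It fails at once if the mallet, the pot or the widger is disturbed (distance of any of mallet, pot, widger from where it was at the start of the episode above 0.015 m).
It also fails if it takes over 54 s, if anything falls off the work surface, if the arm or the gripper's body presses on something with over 40 N, if the wrist force passes 120 N, or if a joint passes its speed limit or range.

## Robot

A 6-joint arm with a two-finger parallel gripper is mounted at the origin on the work surface. World frame = base frame: x ahead of the robot, y to its left, z up, the work surface at z = 0. Lengths are in mm, angles in rad, forces in N, time in s.
With the tool pointing down it reaches from about 400 to 925 mm from the base axis. Payload 12.5 kg.
Tool frame: the origin (TCP) lies on the centre line of the jaws, within the pads' length; the fingertips stand 14 mm ahead of it and the grasp point (between the pads) lies 5 mm behind it; z points along the fingers, y is the direction in which the jaws open and shut (so a half turn about z gives the same grasp; the last joint's range is limited). The gripper opens to 95 mm and grips with 3 to 60 N. Pads are 20 mm wide; open, the fingers measure 119 mm over their backs; the gripper's body (75 mm by 180 mm) begins 59 mm behind the grasp point.
Start: joints at [-1.248, 0.491, 1.559, -0, 1.092, -0.106], TCP at [259.887, -568.426, 190.161] pointing down, gripper open.
Joint ranges: [-3.1, 3.1], [-0.84, 2.19], [0.05, 2.79], [-1.13, 4.28], [0.06, 2.93], [-2.69, 2.69]. Speed limits (rad/s): [2.22, 2.22, 2.79, 3.14, 3.14, 3.14].

## Interface

Orientations are given as [roll, pitch, yaw] about the fixed x, y, z axes, in that order (R = Rz(yaw) Ry(pitch) Rx(roll)).
In Python, from cell import * gives the robot as it stands.
- The arm moves only by the tool play_rows, never from a script. Its argument "moves" is a list of rows, each a list of 7 numbers: the shift along the tool's x, y, z in m, then the turn, a rotation vector about the tool's x, y, z in rad, then the opening in per cent of the stroke, from 0 (shut) to 100 (fully open). In form: [[tx, ty, tz, ax, ay, az, claw], ...]. A call has 1 to 8 rows; each row shifts and turns the pose as measured when the row begins, along the tool's axes as they then stand; what a row does not reach is not made up. A row lasts 1/10 s, in which the tool goes at most 50 mm and 8.59 degrees, less where a joint would pass 70% of its speed; a pose out of reach is approached as far as the arm can. A call is refused whole if a number of a shift passes 0.05 or a number of a turn 0.15, either way. A call with a gripper value outside its range is refused whole. The fingers move at their own pace and stop on an object; the grip force is fixed at half the most. Time passes only in rows, so rows that do not move let the fingers close. It gives the time, the measured TCP pose, the force and the opening at its end, in the units of the state.
- state(): the state, without advancing time (a new reading comes with each control period).
- read_camera(name): name is "side" or "top"; returns a dict with "img" (420x560x3 uint8, red, green, blue), "fx", "fy", "cx", "cy" (pixels), "R" (3x3) and "t" (3): a world point X has camera coordinates R X + t. Camera axes: x right, y down, z forward; pixel columns grow to the right and rows downward; lengths in mm; the calibration is good to about 2 mm. A picture is of the moment at which its call begins. There is no depth.
- job_done(): hands the job in, once; it reports no verdict.
The state is a dict: "t": time; "joints": joint angles; "qvel": joint speeds; "tau": joint torques, N m; "eef_pos": TCP position; "tcp_rot": TCP orientation; "ft_force": force on the tool from outside, world axes, zero at the start; "moment": the same for the moment, N m; "opening": opening from 0.0 (shut) to 1.0 (fully open).
Only numpy, scipy, OpenCV 4.12 (cv2) and the standard library are available. Lean on these libraries where they do the work, as an engineer would, in place of code of your own. Each camera call takes 0.05 s, during which the arm holds its last target.

## Working session

There is one attempt and no reset: what is moved stays moved. The work goes in short steps, Python scripts to look and compute and a tool call to move; the robot and the scene stay as the last step left them, time stands still between calls to the robot, and variables do not carry over. Pictures are saved under pics/ and viewed, and the job is handed in when it is done.

Besides the shell and the picture viewer there is one more tool, called after "Emit:" by a JSON object that holds its "fn" and its "kwargs". play_rows: Moves the arm, as the interface text tells. Its arguments: {"type":"object","properties":{"moves":{"type":"array"}},"required":["moves"]}

```bash
mkdir -p pics; ls
python3 - <<'E'
from cell import *
import cv2
s=state();print(s)
for n in("top","side"):
    c=read_camera(n);cv2.imwrite(f"pics/{n}0.png",c["img"][:,:,::-1]);print(n,c["fx"],c["fy"],c["cx"],c["cy"],c["R"],c["t"])
E
```

```text
pics
{'t': 0.0, 'joints': array([-1.24763164e+00,  4.91548642e-01,  1.55951588e+00,  3.75231861e-05,
        1.09170343e+00, -1.05624666e-01]), 'qvel': array([ 0.0001205 ,  0.00134992, -0.00107103, -0.00059231,  0.00029395,
       -0.00021312]), 'tau': array([ 1.32789346e-04, -6.12635636e+01, -2.58184683e+01,  6.92254887e-02,
        4.82041959e-02, -2.83313716e-05]), 'eef_pos': array([ 259.77430832, -568.11985897,  189.54567778]), 'tcp_rot': array([-3.14042741e+00, -1.57003141e-04,  4.28771947e-01]), 'ft_force': array([ 0.19272976,  0.55520202, -0.3399594 ]), 'moment': array([ 0.02336476, -0.04829754, -0.01979845]), 'opening': 1.002137790267344}
top 436.5485043655372 436.5485043655372 277.0198311677591 207.34623956225929 [[ 0.01846461 -0.99980415  0.00712186]
 [-0.99561784 -0.01903948 -0.09155668]
 [ 0.09167434 -0.00540009 -0.9957744 ]] [ -33.08864836  626.71246165 1047.8586902 ]
side 411.4126729662262 411.4126729662262 277.0574805644596 209.65966433284 [[ 0.95870206 -0.28440947 -0.00127281]
 [-0.17859259 -0.59851412 -0.78095169]
 [ 0.22134826  0.74892731 -0.62459014]] [-639.54921732  158.43271255  933.66017888]
```

View pics/top0.png

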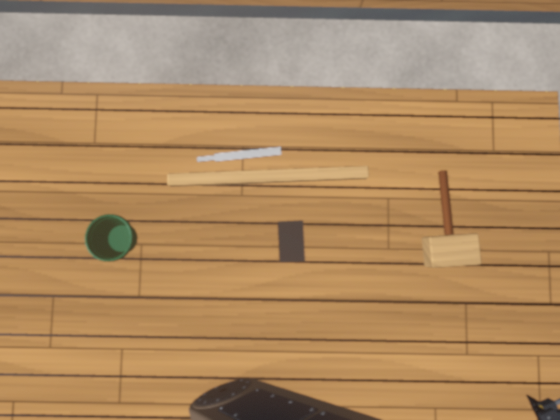

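View pics/side0.png

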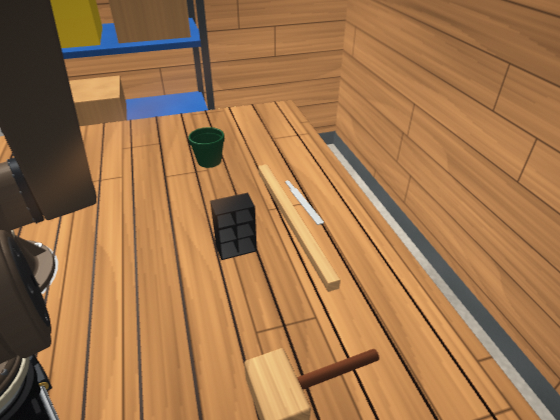

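Top view: the punnet's end face is at about (291,241), the batten runs from (167,180) to (367,172), the pot is at (110,238) and the mallet head at (452,250). The side view shows the punnet's mouth facing right, centred at (234,226). Next I'll measure these.

```bash
cat > h.py <<'E'
import numpy as np, cv2
def ray(c,uv,z):
    R=np.array(c["R"]);t=np.array(c["t"]);uv=np.atleast_2d(uv).astype(float)
    d=np.c_[(uv[:,0]-c["cx"])/c["fx"],(uv[:,1]-c["cy"])/c["fy"],np.ones(len(uv))]@R
    o=-R.T@t
    return o+d*((z-o[2])/d[:,2])[:,None]
def batten(c):
    im=c["img"].astype(int);h=cv2.cvtColor(c["img"],cv2.COLOR_RGB2HSV)
    m=np.zeros(im.shape[:2],np.uint8);m[160:192,155:380]=((im[160:192,155:380].sum(2)>0)&(h[160:192,155:380,2]>205)&(h[160:192,155:380,1]>60)&(h[160:192,155:380,1]<135)).astype(np.uint8)*255
    return m
def biggest(m):
    cs,_=cv2.findContours(m,cv2.RETR_EXTERNAL,cv2.CHAIN_APPROX_NONE);return max(cs,key=cv2.contourArea)
def dark(c,box):
    x0,x1,y0,y1=box;m=np.zeros(c["img"].shape[:2],np.uint8)
    m[y0:y1,x0:x1]=(c["img"][y0:y1,x0:x1].max(2)<85)*255
    return m
E
python3 - <<'E'
from cell import *
from h import *
c=read_camera("top")
h=cv2.cvtColor(c["img"],cv2.COLOR_RGB2HSV)
for p in [(175,180),(200,178),(270,174),(360,171),(300,190),(270,165),(291,240),(270,180),(270,184)]: print(p,h[p[1],p[0]],c["img"][p[1],p[0]])
k=biggest(dark(c,(255,330,200,285)));r=cv2.minAreaRect(k);print(r)
B=cv2.boxPoints(r);P=ray(c,B,140);print("punnet top",P.round(1),P.mean(0).round(1))
m=batten(c);k=biggest(m);r=cv2.minAreaRect(k);print(r,cv2.contourArea(k));print(ray(c,cv2.boxPoints(r),30).round(1))
E
```

```text
(175, 180) [ 18 104 214] [214 178 127]
(200, 178) [ 18 102 219] [219 183 131]
(270, 174) [ 17 104 211] [211 175 125]
(360, 171) [ 17 102 214] [214 178 128]
(300, 190) [ 16 129 196] [196 151  97]
(270, 165) [ 17 127 200] [200 155 100]
(291, 240) [12 59 86] [86 74 66]
(270, 180) [ 17 109 195] [195 159 112]
(270, 184) [ 16 130 175] [175 132  86]
((284.0, 242.0), (0.0, 0.0), 0.0)
punnet top [[540.9 -37.4 140. ]
 [540.9 -37.4 140. ]
 [540.9 -37.4 140. ]
 [540.9 -37.4 140. ]] [540.9 -37.4 140. ]
((266.4754638671875, 174.85763549804688), (9.973611831665039, 199.27491760253906), 87.81141662597656) 1562.5
[[ 705.6  253.4   30. ]
 [ 734.5 -240.5   30. ]
 [ 709.4 -241.4   30. ]
 [ 680.7  251.4   30. ]]
```

```bash
sed -i 's/<85)/<115)/' h.py
python3 - <<'E'
from cell import *
from h import *
c=read_camera("top")
m=dark(c,(262,322,205,280));k=biggest(m);r=cv2.minAreaRect(k);print(r,cv2.contourArea(k))
B=cv2.boxPoints(r);P=ray(c,B,140);print("punnet top",P.round(1),P.mean(0).round(1))
print(c["img"][241,270:312].max(1)); print(c["img"][212:270,291].max(1)); print(c["img"][168:186,270].max(1),c["img"][168:190,270].min(1))
s=read_camera("side")
m=dark(s,(195,275,185,270));k=biggest(m);a=cv2.approxPolyDP(k,3,True)[:,0];print(a.tolist())
for z in(0,140):print(z,ray(s,a,z)[:,:2].round().tolist())
# pot and mallet
print("mallet",ray(c,[[423,240],[427,266],[480,265],[478,235]],60).round().tolist(),"pot",ray(c,[[86,238],[134,238],[110,214],[110,261]],95).round().tolist())
E
```

```text
((289.97991943359375, 241.23736572265625), (40.24922180175781, 26.990652084350586), 88.49256896972656) 915.0
punnet top [[585.7 -18.9 140. ]
 [588.4 -78.4 140. ]
 [500.3 -81.9 140. ]
 [497.7 -22.9 140. ]] [543.  -50.5 140. ]
[179 179 179 179 179 178 178 171 148 113  90  87  86  86  87  86  85  87
  86  86  86  87  85  87  85  86  86  86  85  86  86  87  94 119 151 170
 177 178 178 178 178 177]
[181 181 181 181 183 185 184 177 158 122  92  87  87  87  88  86  87  87
  86  86  86  86  86  86  86  86  86  85  86  87  85  87  86  86  85  85
  86  86  87  87  87  87  87  88  87  87  88  88  90 105 142 176 189 192
 193 193 193 194]
[189 191 203 211 211 210 211 213 213 211 207 203 195 178 173 184 175 141] [ 96 103 117 125 125 125 125 127 127 125 122 119 113 100  91  94  85  67
  63  79  88  93]
[[199, 185], [220, 269], [219, 257], [253, 251], [264, 269], [256, 249], [254, 206], [248, 194], [237, 195], [232, 185], [234, 196], [211, 201], [213, 236]]
0 [[496.0, 239.0], [495.0, -114.0], [500.0, -74.0], [583.0, -78.0], [593.0, -143.0], [591.0, -73.0], [628.0, 94.0], [625.0, 154.0], [594.0, 158.0], [590.0, 211.0], [585.0, 156.0], [517.0, 151.0], [498.0, 4.0]]
140 [[484.0, 36.0], [483.0, -247.0], [487.0, -216.0], [553.0, -218.0], [562.0, -271.0], [560.0, -215.0], [590.0, -80.0], [587.0, -33.0], [562.0, -29.0], [559.0, 13.0], [555.0, -31.0], [501.0, -35.0], [486.0, -153.0]]
mallet [[553.0, -371.0, 60.0], [492.0, -379.0, 60.0], [496.0, -505.0, 60.0], [567.0, -502.0, 60.0]] pot [[542.0, 416.0, 95.0], [544.0, 306.0, 95.0], [598.0, 364.0, 95.0], [491.0, 358.0, 95.0]]
```

Emit:
{"fn": "play_rows", "kwargs": {"moves": [[0,0,0,0,0,0.12,0],[0,0,0,0,0,0.13,0],[0,0,0,0,0,0.13,0]]}}

```text
t: 0.55
eef_pos: [259.8, -568.1, 189.4]
tcp_rot: [-3.14, 0.0, 0.038]
ft_force: [0.2, 0.1, -0.3]
opening: 0.805
```

Emit:
{"fn": "play_rows", "kwargs": {"moves": [[0.028,-0.04,0,0,0,0,0],[0.028,-0.04,0,0,0,0,0],[0.028,-0.04,0,0,0,0,0],[0.028,-0.04,0,0,0,0,0],[0.028,-0.04,0,0,0,0,0],[0.028,-0.04,0,0,0,0,0],[0.028,-0.04,0,0,0,0,0],[0.028,-0.04,0,0,0,0,0]]}}

```text
t: 1.35
eef_pos: [476.0, -236.3, 188.5]
tcp_rot: [-3.141, 0.0, 0.023]
ft_force: [0.3, -0.9, 1.1]
opening: 0.131
```

Emit:
{"fn": "play_rows", "kwargs": {"moves": [[0.025,-0.025,0.015,0,0,-0.02,0],[0.025,-0.025,0.015,0,0,0,0],[0.013,-0.025,0.015,0,0,0,0],[0,-0.02,0.01,0,0,0,0],[0,0,0,0,0,0,0]]}}

```text
t: 1.85
eef_pos: [540.2, -129.7, 132.1]
tcp_rot: [3.141, -0.002, 0.05]
ft_force: [-0.7, -0.2, -0.4]
opening: 0.004
```

Run:
```python
from cell import *
import cv2
print(state()["eef_pos"],state()["tcp_rot"])
for n in("top","side"):
    c=read_camera(n);cv2.imwrite(f"pics/{n}1.png",c["img"][:,:,::-1])
a=[cv2.imread(f"pics/{n}1.png")[120:400,:400] for n in("top","side")]
cv2.imwrite("pics/both1.png",cv2.hconcat(a))
```

```text
[ 540.16988926 -129.66467478  132.08797988] [ 3.14114881e+00 -1.84755016e-03  5.04879297e-02]
```

View pics/both1.png

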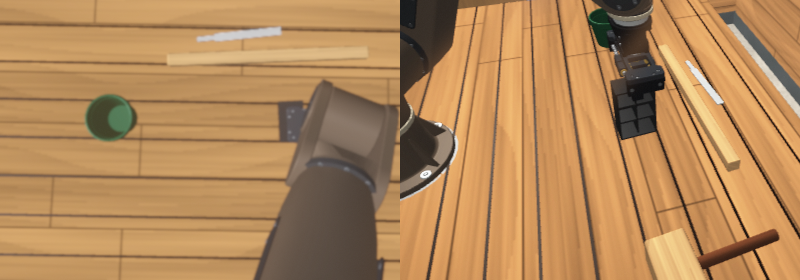

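The gripper is in front of the mouth side near the top. In the right half of the picture it sits at (640,75), over the punnet at (635,110). Pushing slowly now.

Emit:
{"fn": "play_rows", "kwargs": {"moves": [[0,-0.012,0,0,0,0,0],[0,-0.012,0,0,0,0,0],[0,-0.012,0,0,0,0,0],[0,-0.01,0,0,0,0,0],[0,-0.01,0,0,0,0,0],[0,-0.01,0,0,0,0,0],[0,-0.01,0,0,0,0,0],[0,0,0,0,0,0,0]]}}

```text
t: 2.75
eef_pos: [537.2, -52.3, 135.6]
tcp_rot: [3.138, -0.008, 0.045]
ft_force: [0.6, -0.3, -0.6]
opening: 0.001
```

Run:
```python
from cell import *
import cv2
a=[cv2.cvtColor(read_camera(n)["img"],cv2.COLOR_RGB2BGR)[120:400,:400] for n in("top","side")]
cv2.imwrite("pics/both2.png",cv2.hconcat(a))
```

```text
(no output)
```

View pics/both2.png

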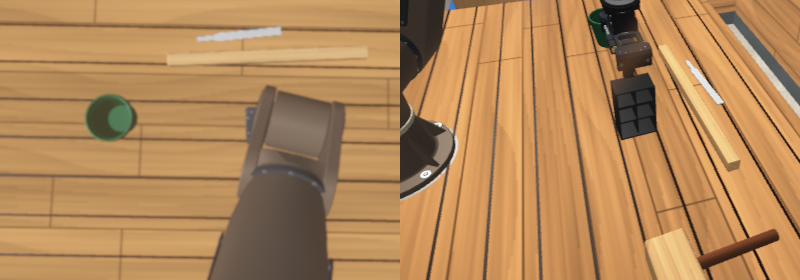

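Run:
```python
from cell import *
import cv2
i=cv2.cvtColor(read_camera("side")["img"],cv2.COLOR_RGB2BGR)[120:280,150:330]
cv2.imwrite("pics/z2.png",cv2.resize(i,None,fx=3.7,fy=3.7,interpolation=cv2.INTER_CUBIC))
```

```text
(no output)
```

View pics/z2.png

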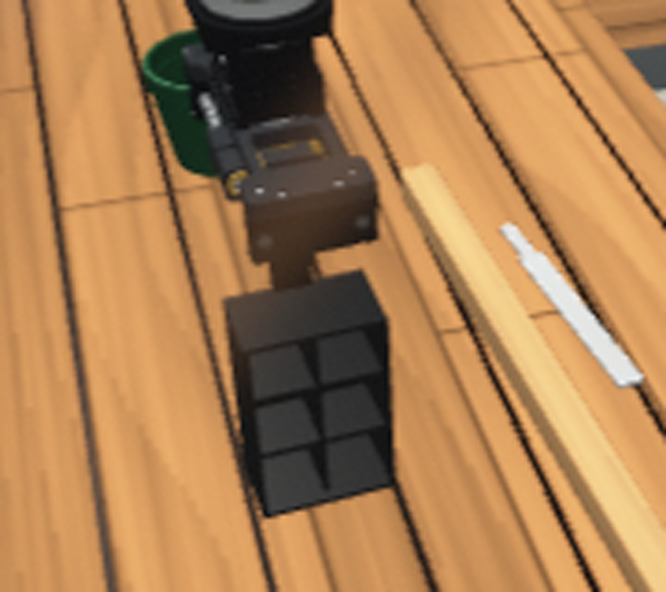

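```bash
cat >> h.py <<'E'
def proj(c,X):
    q=np.atleast_2d(X)@np.array(c["R"]).T+np.array(c["t"]);return np.c_[c["fx"]*q[:,0]/q[:,2]+c["cx"],c["fy"]*q[:,1]/q[:,2]+c["cy"]]
E
python3 - <<'E'
from cell import *
from h import *
s=read_camera("side");st=state();print(st["eef_pos"],st["ft_force"],st["t"])
x,y,z=st["eef_pos"]
f=lambda p:((p-[150,120])*3.7).round().tolist()
print("tip,tcp,+50",f(proj(s,[[x,y,z-14],[x,y,z],[x,y,z+50]])))
# image points of punnet now: crop coords
P=np.array([[265,515],[392,485],[228,300],[362,272],[385,318],[243,348]])/3.7+[150,120]
for z in (0,140,150):print(z,ray(s,P,z)[:,:2].round().tolist())
E
```

```text
[537.44040585 -53.76800973 135.50061144] [ 1.23146604 -0.44567217 -0.48428378] 2.95
tip,tcp,+50 [[293.0, 331.0], [291.0, 313.0], [285.0, 246.0]]
0 [[504.0, -83.0], [590.0, -80.0], [519.0, 150.0], [625.0, 156.0], [628.0, 94.0], [520.0, 90.0]]
140 [[490.0, -223.0], [559.0, -220.0], [502.0, -35.0], [588.0, -31.0], [590.0, -80.0], [503.0, -84.0]]
150 [[489.0, -233.0], [557.0, -230.0], [501.0, -49.0], [585.0, -44.0], [587.0, -93.0], [502.0, -96.0]]
```

Run:
```python
from cell import *
from h import *
s=read_camera("side");x,y,z=state()["eef_pos"];print(x,y,z)
f=lambda p:((p-[190,140])*8).round().tolist()
print("body near end bottom",f(proj(s,[[x-37,y-90,z+64],[x+37,y-90,z+64]])),"finger tip",f(proj(s,[[x,y,z-14]])))
i=cv2.cvtColor(s["img"],cv2.COLOR_RGB2BGR)[140:215,190:285]
i=cv2.resize(i,None,fx=8,fy=8,interpolation=cv2.INTER_NEAREST)
cv2.imwrite("pics/z3.png",np.clip(i.astype(float)*2.5,0,255).astype(np.uint8))
```

```text
537.4145998751416 -53.89510182639369 135.48775298236498
body near end bottom [[214.0, 555.0], [505.0, 502.0]] finger tip [[313.0, 557.0]]
```

View pics/z3.png

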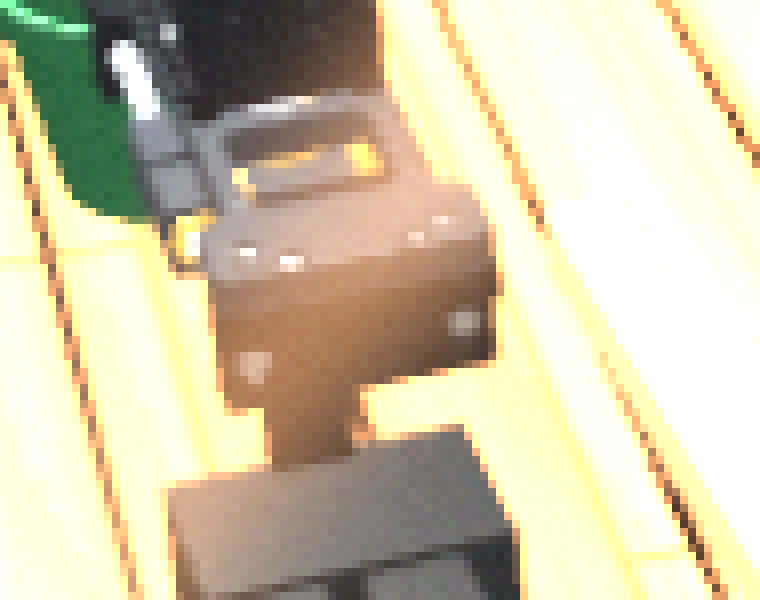

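Run:
```python
from h import *
i=cv2.imread("pics/side1.png")[140:260,180:300]
i=cv2.resize(i,None,fx=5,fy=5,interpolation=cv2.INTER_NEAREST)
j=cv2.imread("pics/side0.png")[140:260,180:300]
cv2.imwrite("pics/z4.png",np.clip(i.astype(float)*2.5,0,255).astype(np.uint8))
import pickle
from cell import *
s=read_camera("side")
for y in(-129.7,-54):
  print(((proj(s,[[540,y,118],[540,y,132],[540,y,182],[540-37,y-90,196],[540+37,y-90,196],[540,y+90,196]])-[180,140])*5).round().tolist())
```

```text
[[287.0, 459.0], [285.0, 434.0], [277.0, 342.0], [227.0, 476.0], [421.0, 438.0], [232.0, 195.0]]
[[252.0, 353.0], [249.0, 329.0], [241.0, 239.0], [191.0, 353.0], [372.0, 320.0], [201.0, 106.0]]
```

View pics/z4.png

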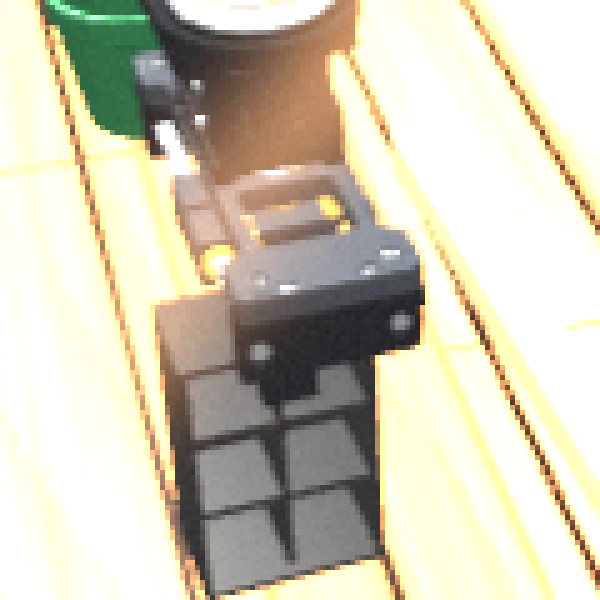

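The punnet hasn't moved (top far edge still at about (212,201)–(248,194)). The closed fingertips show about 12 px higher than the stated tool length predicts, so they seem to have passed just above it. I'll rise, back off, then measure the tip in the pictures.

Emit:
{"fn": "play_rows", "kwargs": {"moves": [[0,0,-0.025,0,0,0,0],[0,0.04,0,0,0,0,0],[0,0.04,0,0,0,0,0],[0,0.03,0,0,0,0,0],[0.003,0,0,0,0,0,0]]}}

```text
t: 3.55
eef_pos: [545.0, -168.4, 161.8]
tcp_rot: [3.138, -0.008, 0.044]
ft_force: [-0.0, 1.1, 0.3]
opening: 0.007
```

Run:
```python
from cell import *
from h import *
s=read_camera("side");st=state();x,y,z=st["eef_pos"];print(st["eef_pos"],st["tcp_rot"],st["opening"])
print(((proj(s,[[x,y,z-14],[x,y,z+20],[x-37,y-90,z+64],[x+37,y-90,z+64]])-[180,140])*5).round().tolist())
i=cv2.cvtColor(s["img"],cv2.COLOR_RGB2BGR)[140:260,180:300]
i=cv2.resize(i,None,fx=5,fy=5,interpolation=cv2.INTER_NEAREST)
cv2.imwrite("pics/z5.png",np.clip(i.astype(float)*2.5,0,255).astype(np.uint8))
cv2.imwrite("pics/top5.png",read_camera("top")["img"][:,:,::-1])
```

```text
[ 545.37349126 -167.07123548  161.73422316] [ 3.13809173 -0.00771348  0.04433051] 0.0027957506547663102
[[315.0, 461.0], [310.0, 396.0], [256.0, 479.0], [462.0, 439.0]]
```

View pics/z5.png

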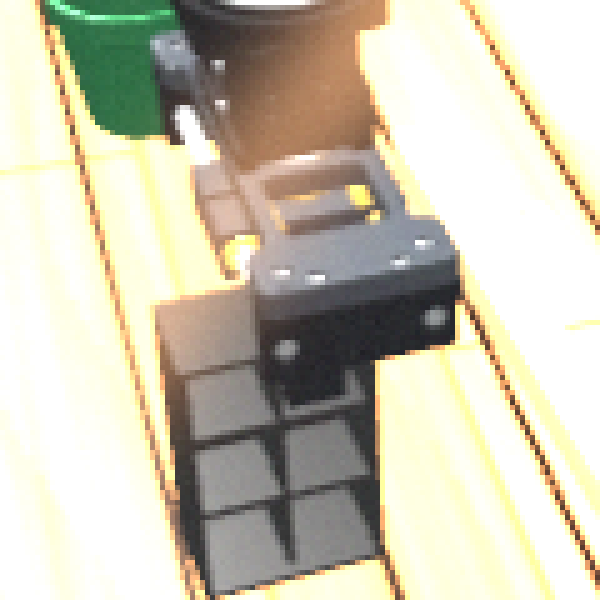

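View pics/top5.png

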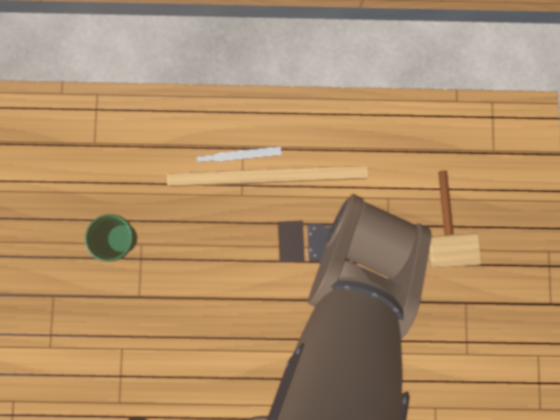

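Run:
```python
from cell import *
from h import *
s=read_camera("side");c=read_camera("top")
px=np.array([[286,412],[348,402],[320,405]])/5+[180,140]
for y in(-155,-167,-179):
    for p in px[2:]:
        zs=np.linspace(0,300,3001);r=np.array([ray(s,p,z)[0] for z in zs]);i=np.argmin(abs(r[:,1]-y));print(y,r[i].round(1))
for z in(210,225,250,280):print(ray(c,[[308,224],[308,262]],z).round())
```

```text
-155 [ 551.3 -155.   166.1]
-167 [ 549.1 -167.1  176.4]
-179 [ 546.9 -179.   186.6]
[[578. -84. 210.]
 [500. -85. 210.]]
[[577. -83. 225.]
 [501. -84. 225.]]
[[575. -81. 250.]
 [502. -82. 250.]]
[[574. -79. 280.]
 [503. -80. 280.]]
```

Emit:
{"fn": "play_rows", "kwargs": {"moves": [[-0.004,0,0.03,0,0,0,0],[0,0,0.027,0,0,0,0],[0,-0.025,0,0,0,0,0],[0,0,0,0,0,0,0]]}}

```text
t: 4.15
eef_pos: [540.0, -135.1, 103.3]
tcp_rot: [3.138, -0.008, 0.052]
ft_force: [-0.3, -0.2, 0.1]
opening: 0.005
```

Run:
```python
from cell import *
from h import *
s=read_camera("side");st=state();x,y,z=st["eef_pos"];print(st["eef_pos"],st["tcp_rot"],st["ft_force"])
print(((proj(s,[[x,y,z-14],[x,y,z+20]])-[180,140])*5).round().tolist())
i=cv2.cvtColor(s["img"],cv2.COLOR_RGB2BGR)[140:260,180:300]
i=cv2.resize(i,None,fx=5,fy=5,interpolation=cv2.INTER_NEAREST)
cv2.imwrite("pics/z6.png",np.clip(i.astype(float)*2.5,0,255).astype(np.uint8))
```

```text
[ 540.30788218 -136.20643888  103.35387895] [ 3.13772713 -0.00845786  0.05180603] [ 0.92673229  0.14179789 -0.30431289]
[[295.0, 518.0], [290.0, 459.0]]
```

View pics/z6.png

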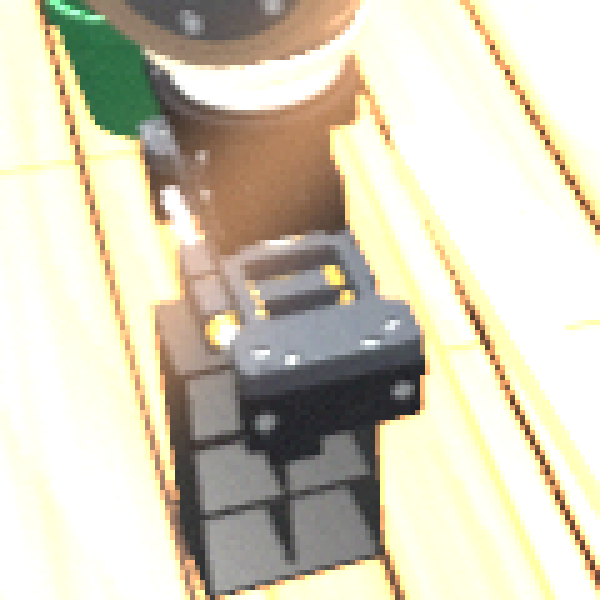

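The fingertip is at (300,455) in the crop, which matches a tip about 20 mm above the reported TCP, at z about 123. Pushing now.

Emit:
{"fn": "play_rows", "kwargs": {"moves": [[0,-0.015,0,0,0,0,0],[0,-0.015,0,0,0,0,0],[0,-0.015,0,0,0,0,0],[0,-0.012,0,0,0,0,0],[0,-0.012,0,0,0,0,0],[0,-0.012,0,0,0,0,0],[0,0,0,0,0,0,0]]}}

```text
t: 4.9
eef_pos: [536.3, -47.7, 104.6]
tcp_rot: [3.137, -0.011, 0.054]
ft_force: [-0.1, -0.5, 0.5]
opening: 0.003
```

Run:
```python
from cell import *
import cv2
print(state()["eef_pos"])
a=[cv2.cvtColor(read_camera(n)["img"],cv2.COLOR_RGB2BGR)[120:400,:400] for n in("top","side")]
cv2.imwrite("pics/both7.png",cv2.hconcat(a))
```

```text
[536.32683689 -47.71694247 104.58393828]
```

View pics/both7.png

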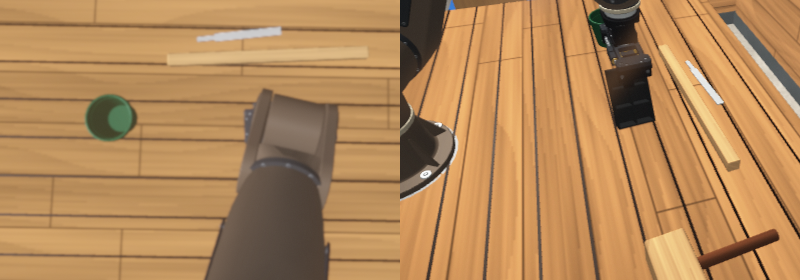

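The punnet (right half, (630,97)) is now tilting away. Continuing the push.

Emit:
{"fn": "play_rows", "kwargs": {"moves": [[0,-0.012,0,0,0,0,0],[0,-0.012,0,0,0,0,0],[0,-0.012,0,0,0,0,0],[0,0,0,0,0,0,0],[0,0,0,0,0,0,0],[0,0,0,0,0,0,0]]}}

```text
t: 5.6
eef_pos: [534.6, -10.5, 104.2]
tcp_rot: [3.136, -0.011, 0.052]
ft_force: [0.6, -0.3, 0.3]
opening: 0.005
```

Run:
```python
from cell import *
import cv2
print(state()["eef_pos"])
a=[cv2.cvtColor(read_camera(n)["img"],cv2.COLOR_RGB2BGR)[120:400,:400] for n in("top","side")]
cv2.imwrite("pics/both8.png",cv2.hconcat(a))
```

```text
[534.58069879 -10.54997496 104.17912631]
```

View pics/both8.png

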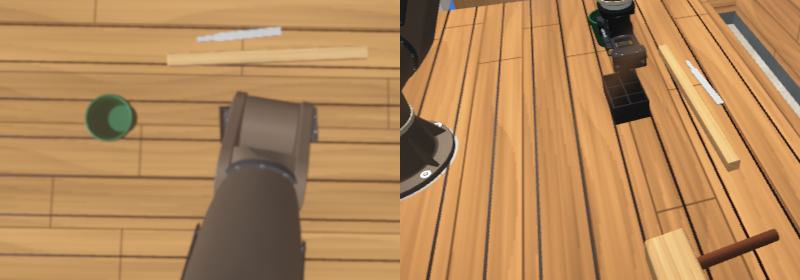

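It has landed on its base, mouth up (right half, (628,97)). I'll rise, draw back towards the robot and open the jaws, then measure.

Emit:
{"fn": "play_rows", "kwargs": {"moves": [[0,0,-0.03,0,0,0,0],[-0.04,-0.01,0,0,0,0,0],[-0.04,-0.015,0,0,0,0,50],[-0.03,-0.015,0,0,0,0,100],[0,-0.01,0,0,0,0,100],[0,0,0,0,0,0,100],[0,0,0,0,0,0,100]]}}

```text
t: 6.4
eef_pos: [420.2, 32.6, 133.7]
tcp_rot: [3.136, -0.014, 0.049]
ft_force: [0.3, -0.9, 0.4]
opening: 0.373
```

Run:
```python
from cell import *
import cv2
print(state()["eef_pos"],state()["opening"])
ii=[cv2.cvtColor(read_camera(n)["img"],cv2.COLOR_RGB2BGR) for n in("top","side")]
for n,i in zip(("top","side"),ii): cv2.imwrite(f"pics/{n}9.png",i)
cv2.imwrite("pics/both9.png",cv2.resize(cv2.hconcat([i[120:320,150:350] for i in ii]),None,fx=2,fy=2))
```

```text
[420.23101659  32.60295269 133.7047123 ] 0.3727989976482055
```

View pics/both9.png

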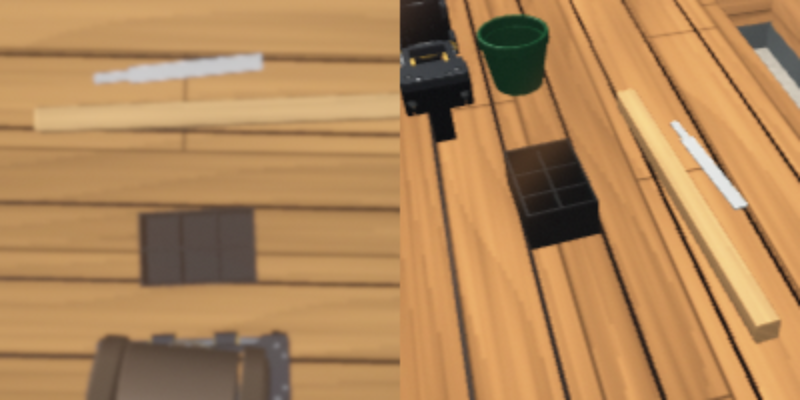

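Top view (left half): the punnet lies flat at (198,247) with its six cells visible, and the batten is above it. Measuring.

Run:
```python
from cell import *
from h import *
c=read_camera("top");s=read_camera("side")
m=dark(c,(205,290,210,270));k=biggest(m);r=cv2.minAreaRect(k);print(r)
P=ray(c,cv2.boxPoints(r),55);print(P.round(1).tolist(),"centre",P.mean(0).round(1))
C=np.array([707.5,5.8]);yaw=.058;ex=np.array([np.cos(yaw),np.sin(yaw)]);ey=np.array([-ex[1],ex[0]])
d=P[:,:2]-C;print("in batten frame",np.c_[d@ex,d@ey].round(1).tolist())
st=state();x,y,z=st["eef_pos"];print(st["eef_pos"],st["tcp_rot"],st["opening"])
p=np.array([443,137])/2+[-50,120]+[0,0]
p=np.array([(443-400)/2+150,137/2+120])
for yy in(y-60*.37-10,y-30):
    zs=np.linspace(0,300,3001);q=np.array([ray(s,p,z)[0] for z in zs]);i=np.argmin(abs(q[:,1]-yy));print("tip",yy,q[i].round(1))
```

```text
((248.0, 242.5), (39.0, 58.0), 90.0)
[[584.5, 117.1, 55.0], [587.1, -21.8, 55.0], [494.3, -23.5, 55.0], [491.8, 114.3, 55.0]] centre [539.4  46.5  55. ]
in batten frame [[-116.3, 118.3], [-121.8, -20.6], [-214.6, -16.9], [-209.1, 120.8]]
[420.05403697  32.43211753 133.38095758] [ 3.1359929  -0.01314235  0.04783219] 0.5348493076584211
tip 0.23211752569896404 [4.205e+02 2.000e-01 1.673e+02]
tip 2.4321175256989633 [420.5   2.4 165.8]
```

Emit:
{"fn": "play_rows", "kwargs": {"moves": [[0,-0.014,0.03,0,0,-0.01,100],[0,0,0.04,0,0,0,100],[0,0,0.033,0,0,0,100],[0,0,0,0,0,0,100]]}}

```text
t: 7.0
eef_pos: [424.5, 45.1, 27.8]
tcp_rot: [3.135, -0.018, 0.056]
ft_force: [-0.3, -0.5, 0.2]
opening: 0.87
```

Run:
```python
from cell import *
from h import *
s=read_camera("side");st=state();x,y,z=st["eef_pos"];print(st["eef_pos"],st["tcp_rot"],st["opening"],st["ft_force"])
print(((proj(s,[[x,y-55,z-14],[x,y-55,z+20],[x,y-55,z+40]])-[110,130])*5).round().tolist())
i=cv2.cvtColor(s["img"],cv2.COLOR_RGB2BGR)[130:250,110:260]
i=cv2.resize(i,None,fx=5,fy=5,interpolation=cv2.INTER_NEAREST)
cv2.imwrite("pics/z10.png",np.clip(i.astype(float)*2.,0,255).astype(np.uint8))
```

```text
[425.18107602  45.10493247  29.41308286] [ 3.13510196 -0.01993922  0.05647969] 0.9154128026238997 [ 0.03241327 -0.02095433  0.19657013]
[[369.0, 554.0], [359.0, 502.0], [353.0, 470.0]]
```

View pics/z10.png

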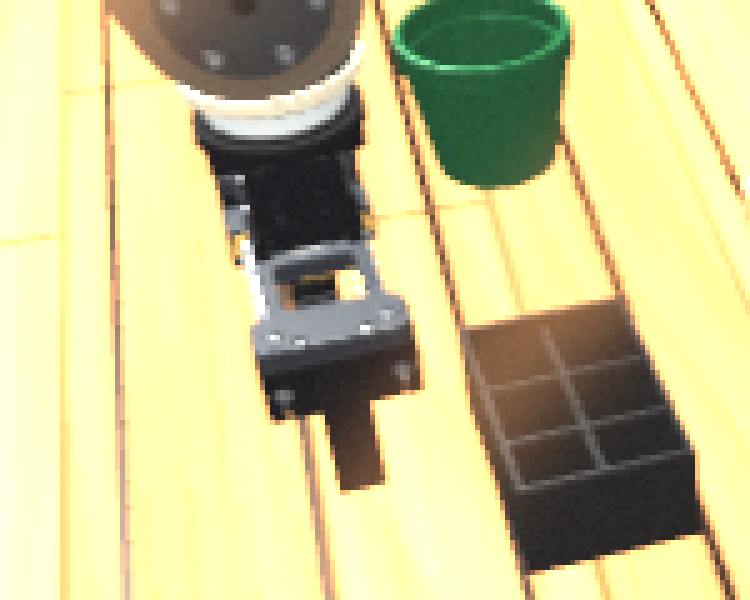

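The fingertip is at (365,488) in the crop, still about 25–30 mm above the reported TCP, so at z about 55. I'll lower it in small steps and watch the force.

Emit:
{"fn": "play_rows", "kwargs": {"moves": [[0,0,0.012,0,-0.018,0,100],[0,0,0.008,0,0,0,100],[0,0,0,0,0,0,100]]}}

```text
t: 7.35
eef_pos: [427.6, 44.5, 12.1]
tcp_rot: [3.135, -0.006, 0.056]
ft_force: [-0.3, 0.2, 1.3]
opening: 1.002
```

Run:
```python
from cell import *
from h import *
s=read_camera("side");st=state();x,y,z=st["eef_pos"];print(st["eef_pos"],st["tcp_rot"],st["opening"],st["ft_force"])
for dy in(-48,-60): print(dy,((proj(s,[[x,y+dy,z-14],[x,y+dy,z+20],[x,y+dy,z+30]])-[110,130])*5).round().tolist())
i=cv2.cvtColor(s["img"],cv2.COLOR_RGB2BGR)[130:250,110:260]
i=cv2.resize(i,None,fx=5,fy=5,interpolation=cv2.INTER_NEAREST)
cv2.imwrite("pics/z11.png",np.clip(i.astype(float)*2.,0,255).astype(np.uint8))
```

```text
[427.81471577  44.48944942  12.48335459] [ 3.13461062 -0.0061721   0.05578391] 0.9968426394256248 [ 1.10730551 -0.66585936  0.56070133]
-48 [[378.0, 569.0], [368.0, 519.0], [365.0, 503.0]]
-60 [[381.0, 585.0], [371.0, 534.0], [368.0, 519.0]]
```

View pics/z11.png

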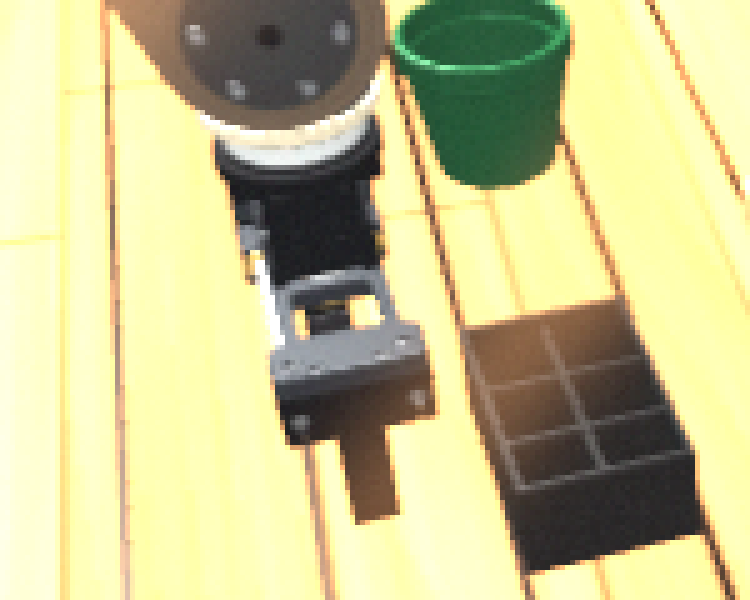

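Emit:
{"fn": "play_rows", "kwargs": {"moves": [[0,0,0.01,0,0,0,100],[0.02,0,0,0,0,0,100],[0.015,0,0,0,0,0,100],[0.01,0,0,0,0,0,100],[0.01,0,0,0,0,0,100],[0.01,0,0,0,0,0,100],[0.01,0,0,0,0,0,100],[0.01,0,0,0,0,0,100]]}}

```text
t: 8.2
eef_pos: [516.0, 49.2, 4.5]
tcp_rot: [3.134, -0.009, 0.056]
ft_force: [0.4, 0.5, 0.5]
opening: 0.997
```

Emit:
{"fn": "play_rows", "kwargs": {"moves": [[0.01,0,0,0,0,0,100],[0.01,0,0,0,0,0,100],[0.01,0,0,0,0,0,100],[0,0,0,0,0,0,100]]}}

```text
t: 8.6
eef_pos: [549.8, 51.1, 4.6]
tcp_rot: [3.134, -0.01, 0.056]
ft_force: [-0.3, 0.7, -0.1]
opening: 0.999
```

```bash
cat > look.py <<'E'
from cell import *
from h import *
import sys
n=sys.argv[1]
c=read_camera("top");s=read_camera("side");st=state();print(st["eef_pos"],st["tcp_rot"],st["ft_force"])
a=[c["img"][130:280,170:320,::-1],s["img"][130:280,160:310,::-1]]
cv2.imwrite(f"pics/{n}.png",np.clip(cv2.resize(cv2.hconcat(a),None,fx=2.6,fy=2.6,interpolation=cv2.INTER_CUBIC).astype(float)*1.5,0,255).astype(np.uint8))
cv2.imwrite(f"pics/{n}t.png",c["img"][:,:,::-1]);cv2.imwrite(f"pics/{n}s.png",s["img"][:,:,::-1])
E
python3 look.py l12
```

```text
[548.3417911   51.11387709   4.52248598] [ 3.1344207  -0.00853794  0.05570804] [-0.63541465  0.28804517 -0.05969308]
```

View pics/l12.png

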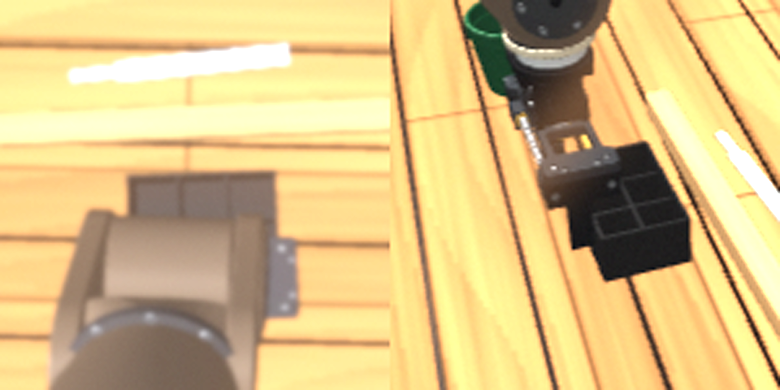

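Left half: the punnet's far top edge runs from about (128,177) to (274,174), clear of the batten at (200,120). It's being pushed flat. Measuring the remaining gap.

```bash
cat > gap.py <<'E'
from cell import *
from h import *
import sys
n=sys.argv[1]
c=read_camera("top");img=cv2.imread(f"pics/{n}t.png")[:,:,::-1]
g=cv2.GaussianBlur(img.max(2).astype(float),(1,3),0)
C=np.array([707.5,5.8]);yaw=.058;ex=np.array([np.cos(yaw),np.sin(yaw)]);ey=np.array([-ex[1],ex[0]])
def bf(P):
    d=P[:,:2]-C;return np.c_[d@ex,d@ey]
pts=[]
for u in range(225,271,3):
    col=g[:,u]; r=int(sys.argv[2])  # start inside punnet
    while col[r]>=125-0 and r<260: r+=1
    while col[r]<125: r-=1
    v=r+(col[r]-125)/(col[r]-col[r+1]); pts.append([u,v])
P=bf(ray(c,np.array(pts),55)); l=np.polyfit(P[:,1],P[:,0],1)
print("far edge x in batten frame (want -15):",P[:,0].round(1), "slope",l.round(3))
E
python3 gap.py l12 200
```

```text
far edge x in batten frame (want -15): [-53.5 -53.1 -53.2 -53.2 -53.2 -53.1 -53.1 -53.7 -53.8 -54.1 -54.1 -54.4
 -54.5 -54.7 -54.9 -54.9] slope [ 1.8000e-02 -5.4709e+01]
```

Emit:
{"fn": "play_rows", "kwargs": {"moves": [[0.01,0,0,0,0,0,100],[0.01,0,0,0,0,0,100],[0.008,0,0,0,0,0,100],[0.004,0,0,0,0,0,100],[0,0,0,0,0,0,100]]}}

```text
t: 9.25
eef_pos: [582.3, 53.0, 4.9]
tcp_rot: [3.134, -0.008, 0.056]
ft_force: [-0.0, 0.9, -0.0]
opening: 0.996
```

```bash
python3 look.py l13; python3 gap.py l13 195
```

```text
[581.62115548  53.01203707   4.87203477] [ 3.13451912 -0.00724258  0.05557989] [-0.38736989  0.12410768 -0.01941671]
far edge x in batten frame (want -15): [-22.2 -22.4 -22.5 -22.8 -23.  -22.8 -22.7 -22.4 -22.3 -22.3 -22.5 -22.6
 -22.9 -22.9 -22.8 -22.7] slope [ 2.0000e-03 -2.2724e+01]
```

View pics/l13.png

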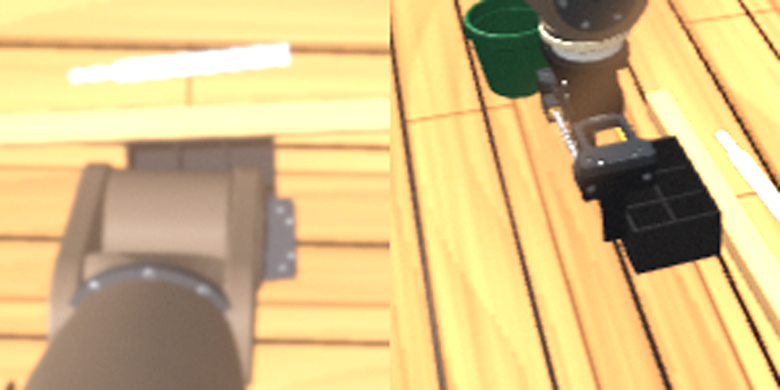

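About 7 mm remain and it's parallel. Now small steps, watching the force.

Emit:
{"fn": "play_rows", "kwargs": {"moves": [[0.003,0,0,0,0,0,100],[0.002,0,0,0,0,0,100],[0,0,0,0,0,0,100]]}}

```text
t: 9.7
eef_pos: [586.3, 53.3, 5.0]
tcp_rot: [3.135, -0.007, 0.056]
ft_force: [0.4, 1.0, 0.9]
opening: 1.0
```

Emit:
{"fn": "play_rows", "kwargs": {"moves": [[0.002,0,0,0,0,0,100],[0,0,0,0,0,0,100]]}}

```text
t: 9.9
eef_pos: [587.4, 53.3, 5.0]
tcp_rot: [3.135, -0.004, 0.056]
ft_force: [-1.3, 0.5, 0.6]
opening: 0.999
```

Emit:
{"fn": "play_rows", "kwargs": {"moves": [[0.002,0,0,0,0,0,100],[0,0,0,0,0,0,100]]}}

```text
t: 10.1
eef_pos: [587.1, 53.3, 5.0]
tcp_rot: [3.135, 0.001, 0.056]
ft_force: [0.3, 1.2, 1.0]
opening: 0.994
```

```bash
python3 look.py l14; python3 gap.py l14 192
```

```text
[587.25049934  53.33654956   4.94474175] [3.13456833e+00 3.95652796e-04 5.62564080e-02] [-2.03123057 -1.4236455   1.80609889]
far edge x in batten frame (want -15): [-18.5 -18.1 -18.3 -18.3 -18.4 -18.3 -18.4 -18.6 -18.4 -18.5 -18.2 -18.4
 -18.4 -18.3 -18.4 -18.5] slope [ 1.0000e-03 -1.8396e+01]
```

Emit:
{"fn": "play_rows", "kwargs": {"moves": [[0.004,0,0,0,-0.004,0,100],[0.002,0,0,0,0,0,100],[0,0,0,0,0,0,100]]}}

```text
t: 10.55
eef_pos: [586.2, 53.2, 5.1]
tcp_rot: [3.135, 0.02, 0.057]
ft_force: [-0.1, -0.2, 0.3]
opening: 1.005
```

```bash
python3 look.py l15; python3 gap.py l15 192
```

```text
[586.41683425  53.26950715   5.02489602] [3.1346473  0.01959548 0.05701461] [-3.36989298 -0.56550356  3.63431131]
far edge x in batten frame (want -15): [-18.6 -18.1 -18.4 -18.1 -18.4 -18.3 -18.4 -18.4 -18.3 -18.3 -18.2 -18.3
 -18.2 -18.3 -18.2 -18.5] slope [ -0.    -18.305]
```

View pics/l15.png

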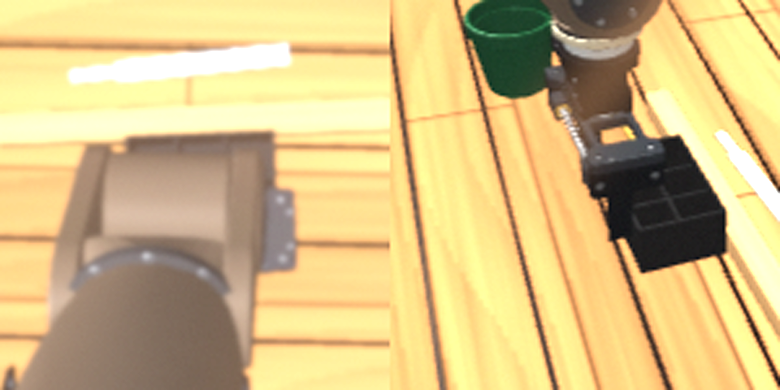

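The TCP stalled at x about 587 and the punnet's edge stopped moving, so it's against the batten and parallel. Backing off to check it unobstructed.

Emit:
{"fn": "play_rows", "kwargs": {"moves": [[-0.01,0,0,0,0,0,100],[-0.03,0,0,0,0,0,100],[-0.04,0,0,0,0,0,100],[-0.04,0,-0.02,0,0,0,100],[0,0,-0.04,0,0,0,100],[0,0,0,0,0,0,100]]}}

```text
t: 11.3
eef_pos: [461.7, 47.0, 67.1]
tcp_rot: [3.135, 0.016, 0.056]
ft_force: [-0.0, 0.1, -0.5]
opening: 1.0
```

```bash
python3 look.py l16; python3 gap.py l16 192
python3 - <<'E'
from cell import *
from h import *
c=read_camera("top");o=cv2.imread("pics/top0.png");n=cv2.imread("pics/l16t.png")
# batten edges at half level from the first picture
g=o[:,:,2].astype(float)
far=[];near=[]
for u in range(180,360,6):
    col=g[:,u];k=175+int((267-u)*.04)
    r=k
    while col[r]>200:r-=1
    far.append([u,r+(200-col[r])/(col[r+1]-col[r])])
    r=k
    while col[r]>192:r+=1
    near.append([u,r-(192-col[r])/(col[r-1]-col[r])])
for q in(far,near):
    P=ray(c,np.array(q),30);l=np.polyfit(P[:,1],P[:,0],1);print("batten edge slope,x at y=6:",l[0].round(4),np.polyval(l,6).round(1),"resid",np.std(P[:,0]-np.polyval(l,P[:,1])).round(2))
m=dark(c,(210,290,170,240));k=biggest(m);r=cv2.minAreaRect(k);P=ray(c,cv2.boxPoints(r),55);print(r,P.round(1).tolist(),P.mean(0).round(1))
d=cv2.absdiff(o,n).max(2)
for nm,(x0,x1,y0,y1) in dict(pot=(80,145,205,270),mallet=(415,490,165,275),widger=(190,290,140,166)).items():print(nm,(d[y0:y1,x0:x1]>40).sum())
E
```

```text
[460.44838505  46.98945186  64.17770759] [3.13539617 0.02105528 0.05638082] [-0.85667195 -0.11430247 -0.30153004]
far edge x in batten frame (want -15): [-18.3 -17.9 -18.1 -17.9 -18.2 -18.  -18.2 -18.2 -18.1 -17.9 -17.9 -18.
 -17.8 -18.  -18.  -18.2] slope [-1.0000e-03 -1.7974e+01]
batten edge slope,x at y=6: -0.0588 720.2 resid 1.01
batten edge slope,x at y=6: -0.0581 693.4 resid 0.42
((247.1207733154297, 199.77735900878906), (36.74789047241211, 56.90276336669922), 87.51044464111328) [[682.0, 122.8, 55.0], [690.7, -14.4, 55.0], [601.8, -20.0, 55.0], [593.2, 116.2, 55.0]] [641.9  51.2  55. ]
pot 0
mallet 0
widger 0
```

View pics/l16.png

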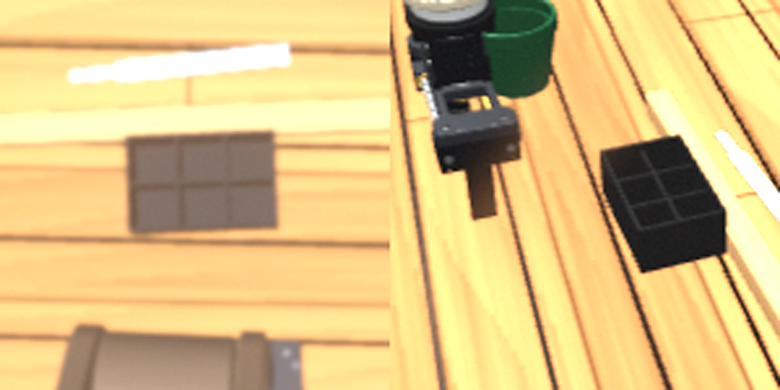

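Run:
```python
from cell import *
from h import *
s=read_camera("side")
print(ray(s,[[(724-390)/2.6+160,212/2.6+130],[(682-390)/2.6+160,137/2.6+130]],55).round(1), "far corners expected ~(694,-16),(686,124)")
print(state()["eef_pos"],state()["t"]); job_done()
```

```text
[[690.9 -21.1  55. ]
 [686.8 112.4  55. ]] far corners expected ~(694,-16),(686,124)
[460.51462777  46.94426811  62.89917965] 11.55
the job is handed in; nothing more can be done
```

The punnet was tipped onto its base with the cells up, then pushed about 100 mm until it met the batten. I've handed the job in at 11.6 s of the 54 s allowed; no verdict is reported.

**Final checks**
- **Position:** in the batten's frame the punnet's centre measures x ≈ -62 mm (allowed -66 to -50) and y ≈ +49 mm (allowed ±180). It is parallel to the batten within about 0.005 rad.
- **Contact:** three more small pushes at the end no longer moved the punnet.
- **Bystanders:** the pot, mallet and widger look unchanged, comparing the first and last top views.
- **Arm:** it is well clear of everything.

**What disagreed**
- **Tool length:** the fingertips appeared 20–35 mm above the reported tool centre, where the interface text puts them 14 mm ahead (below) it. My first tipping push passed over the punnet without moving it. I set heights from the pictures after that.
- **Remaining gap:** the top view shows about 2–3 mm between punnet and batten, while the stall suggests contact. That is about the 2 mm calibration error and under the 6 mm limit.
- **Side view:** the two far corners came out within 3 mm of the expected positions across the batten, but 5 and 12 mm off along it. I read those points by eye.

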